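# Sort the boiler plugs into the parts dishes by size

### The arm

A 6-joint arm with a two-finger parallel gripper is mounted at the origin on the work surface. World frame = base frame: x ahead of the robot, y to its left, z up, the work surface at z = 0. Lengths are in m, angles in rad, forces in N, time in s.
With the tool pointing down it reaches from about 0.25 to 0.775 m from the base axis. Payload 4 kg.
Tool frame: the origin (TCP) lies midway between the tips of the shut fingers; the grasp point (between the pads) lies 19 mm behind it (robot.hold_point_z is the distance from the TCP to the grasp point, in m); z points along the fingers, y is the line along which they close (so a half turn about z gives the same grasp; the last joint's range is limited). The gripper opens to 94 mm and grips with 3 to 60 N. Pads are 16 mm wide; open, the fingers measure 119 mm over their backs; the gripper's body (75 mm by 177 mm) begins 78 mm behind the grasp point.
Start: joints at [-1.383, 0.087, 1.371, -0, 1.684, -0.103], TCP at [0.158, -0.527, 0.206] pointing down, gripper open.
Joint ranges: [-3.1, 3.1], [-0.76, 2.03], [0.27, 2.55], [-1.08, 4.22], [0.17, 2.65], [-2.57, 2.57]. Speed limits (rad/s): [2.79, 2.79, 3.14, 3.14, 3.14, 3.14].

### API

Orientations are given as [roll, pitch, yaw] about the fixed x, y, z axes, in that order (R = Rz(yaw) Ry(pitch) Rx(roll)).
In Python, from bench import readout, imaging, robot gives the robot as it stands.
- The arm moves only by the tool carry_out, never from a script. Its argument "motion" is text: rows parted by semicolons, each of 7 numbers parted by spaces: the shift along the tool's x, y, z each as a share of 200 mm, from -1 to 1, then the turn, a rotation vector about the tool's x, y, z each as a share of 120 degrees, from -1 to 1, then the opening, from 0 (shut) to 1 (fully open). A call has 1 to 12 rows; each row shifts and turns the commanded pose from where the row before left it, along the tool's axes as they then stand; what a row does not reach is not made up. A row lasts 1/8 s, in which the tool goes at most 62.5 mm and 10.7 degrees, less where a joint would pass 70% of its speed; a pose out of reach is approached as far as the arm can. A call with a number of a shift or a turn outside -1 to 1 is refused whole. A call with a gripper value outside its range is refused whole. The fingers move at their own pace and stop on an object; the grip force is fixed at half the most. Time passes only in rows, so rows that do not move let the fingers close. It gives the time, the measured TCP pose, the force, the opening and the grip force at its end, in the units of the state.
- readout.get_obs(): the state, without advancing time (a new reading comes with each control period).
- imaging.snapshot(name): name is "side" or "top" or "wrist"; returns a dict with "pixels" (400x640x3 uint8, red, green, blue), "fx", "fy", "cx", "cy" (pixels), "dist_coeffs" ([k1, k2, p1, p2, k3] as OpenCV has them; the pictures are not rectified), "R" (3x3) and "t" (3): a world point X has camera coordinates R X + t. Camera axes: x right, y down, z forward; pixel columns grow to the right and rows downward; lengths in m; the calibration is good to about 2 mm. A picture is of the moment at which its call begins. There is no depth.
- robot.close_job(): hands the job in; it is judged then, once.
The state is a dict: "time": time; "joint_positions": joint angles; "qvel": joint speeds; "joint_torque": joint torques, N m; "tool_pos": TCP position; "ee_rot": TCP orientation; "wrist_force": force on the tool from outside, world axes, zero at the start; "wrist_torque": the same for the moment, N m; "width": finger opening in m; "finger_force": force on a finger pad.
Only numpy, scipy, OpenCV 4.12 (cv2) and the standard library are available. Lean on these libraries where they do the work, as an engineer would, in place of code of your own. Each camera call takes 0.05 s, during which the arm holds its last target. There are 200 camera calls.

### The job

Pick out the three hexagonal brass boiler plugs and put each in the parts dish of its size: the largest plug in the largest dish, the middle one in the middle dish, the smallest in the smallest dish. Set each down gently (do not drop it) so that it stands upright with its stub on top, flat on the dish's floor and not on the rim, and leave the round bushes, the screwdriver and the filter holder where they are.

Things in the scene. Friction and masses are not known exactly. Their poses are not given: they have to be found in the camera images.
- plug_small: the small boiler plug: a loose brass part standing upright, a hexagonal head 32 mm across flats (37 mm across corners) and 32 mm high, flat underneath, with a round threaded stub 21 mm across and 14 mm tall on top (46 mm in all). Origin: centre of the underside; z up through the stub; one pair of flats faces along its own +x and -x, the others every 60 degrees. About 120 g
- plug_medium: the medium boiler plug: a loose brass part standing upright, a hexagonal head 44 mm across flats (51 mm across corners) and 32 mm high, flat underneath, with a round threaded stub 29 mm across and 14 mm tall on top (46 mm in all). Origin: centre of the underside; z up through the stub; one pair of flats faces along its own +x and -x, the others every 60 degrees. About 240 g
- plug_large: the large boiler plug: a loose brass part standing upright, a hexagonal head 56 mm across flats (65 mm across corners) and 32 mm high, flat underneath, with a round threaded stub 37 mm across and 14 mm tall on top (46 mm in all). Origin: centre of the underside; z up through the stub; one pair of flats faces along its own +x and -x, the others every 60 degrees. About 420 g
- dish_small: the small parts dish: a round shallow aluminium dish fixed to the bench, 62 mm across inside, 68 mm outside, rim 10 mm above the bench, flat floor 3 mm above the bench. Origin: its centre at bench level; z up
- dish_medium: the medium parts dish: a round shallow aluminium dish fixed to the bench, 76 mm across inside, 82 mm outside, rim 10 mm above the bench, flat floor 3 mm above the bench. Origin: its centre at bench level; z up
- dish_large: the large parts dish: a round shallow aluminium dish fixed to the bench, 90 mm across inside, 96 mm outside, rim 10 mm above the bench, flat floor 3 mm above the bench. Origin: its centre at bench level; z up
- bush_a: a round brass bush, an open ring 48 mm outside, 32 mm bore, 32 mm high, standing loose on the bench, about 150 g; not wanted, leave it where it stands. Origin: centre of the underside; z up its axis
- bush_b: a round brass bush, an open ring 38 mm outside, 25 mm bore, 32 mm high, standing loose on the bench, about 100 g; not wanted, leave it where it stands. Origin: centre of the underside; z up its axis
- screwdriver: a black-handled screwdriver about 0.2 m long lying loose at the right end of the work, roughly along x; leave it alone. Origin: the underside near its middle; x towards its tip
- portafilter: a steel coffee filter holder, round head 72 mm across and 34 mm high with a black handle reaching 195 mm from the head's centre, lying loose at the left end of the work; leave it alone. Origin: underside of the head's centre; x along the handle
Things that resemble listed ones, but are neither listed nor needed, are in the scene too. Leave any grey look-alike of the plug_medium alone.

How it is judged:
By the outcome, as a careful person would: the job done as asked, in the order asked, and still so for the second after the job is handed in, with the robot touching nothing.
It also fails if it takes over 77 s, if anything falls off the work surface, if the arm or the gripper's body presses on something with over 40 N, if the wrist force passes 120 N, or if a joint passes its speed limit or range.

## Working session

There is one attempt and no reset: what is moved stays moved. The work goes in short steps, Python scripts to look and compute and a tool call to move; the robot and the scene stay as the last step left them, time stands still between calls to the robot, and variables do not carry over. Pictures are saved under pics/ and viewed, at most 14 in all, crops included, and the job is handed in when it is done.

Besides the shell and the picture viewer there is one more tool, called after "Call:" as a command line: name --argument value ..., lists and objects as JSON in quotes. carry_out: Moves the arm, as the interface text tells. Its arguments: {"type":"object","properties":{"motion":{"type":"string"}},"required":["motion"]}

```bash
mkdir -p pics && ls && cat > h.py <<'E'
import numpy as np, cv2
from bench import readout, imaging, robot
def snap(n):
    s=imaging.snapshot(n); s['K']=np.array([[s['fx'],0,s['cx']],[0,s['fy'],s['cy']],[0,0,1.]]); s['D']=np.array(s['dist_coeffs'],float)
    s['R']=np.array(s['R']);s['t']=np.array(s['t']); return s
def ray(s,uv):
    p=cv2.undistortPoints(np.array(uv,float).reshape(-1,1,2),s['K'],s['D']).reshape(-1,2)
    d=np.c_[p,np.ones(len(p))]@s['R']; return -s['R'].T@s['t'], d
def plane(s,uv,z):
    c,d=ray(s,uv); return c+d*((z-c[2])/d[:,2])[:,None]
def proj(s,X):
    return cv2.projectPoints(np.array(X,float).reshape(-1,1,3),cv2.Rodrigues(s['R'])[0],s['t'],s['K'],s['D'])[0].reshape(-1,2)
def save(s,f): cv2.imwrite('pics/'+f,s['pixels'][:,:,::-1])
E
python3 - <<'E'
from h import *
import pickle
o=readout.get_obs(); print(o)
d={}
for n in ['top','side','wrist']:
    s=snap(n); save(s,n+'0.png'); d[n]=s; print(n,-s['R'].T@s['t'],s['R'][2])
pickle.dump(d,open('s0.pkl','wb'))
E
```

```text
pics
{'time': 0.0, 'joint_positions': array([-1.38303974e+00,  8.79405534e-02,  1.37223423e+00, -1.89122445e-06,
        1.68361504e+00, -1.03110399e-01]), 'qvel': array([-0.00158871,  0.0008276 , -0.00016993,  0.00011924,  0.00062986,
       -0.00034615]), 'joint_torque': array([-6.57071141e-04, -3.40181851e+01, -3.02430546e+01,  7.17043877e-02,
        3.30597558e-02, -1.57004915e-04]), 'tool_pos': array([ 0.15761665, -0.52635646,  0.20432225]), 'ee_rot': array([-3.13940696e+00, -2.24279832e-04,  2.90866530e-01]), 'wrist_force': array([-1.31203017, -0.93596646, -0.00731783]), 'wrist_torque': array([ 0.00428402, -0.00756365,  0.01593027]), 'finger_force': 0.0, 'width': 0.09403295213265664}
top [0.41128998 0.00663934 0.98505052] [ 0.05552982 -0.00577961 -0.9984403 ]
side [-0.00164873  0.88051143  0.63079346] [ 0.41897795 -0.7521213  -0.50869542]
wrist [ 0.22656877 -0.50579818  0.38272961] [-0.2359945  -0.07018431 -0.96921657]
```

View pics/top0.png

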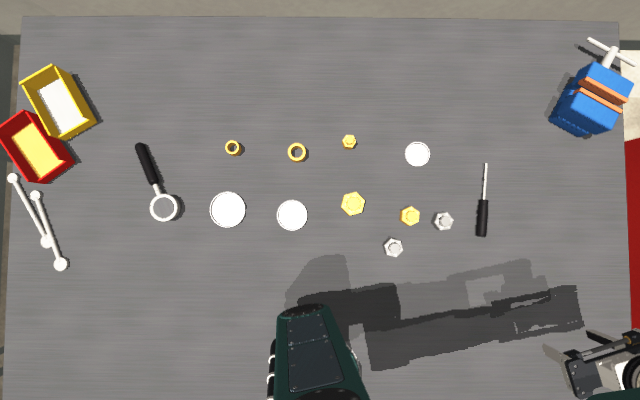

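View pics/side0.png

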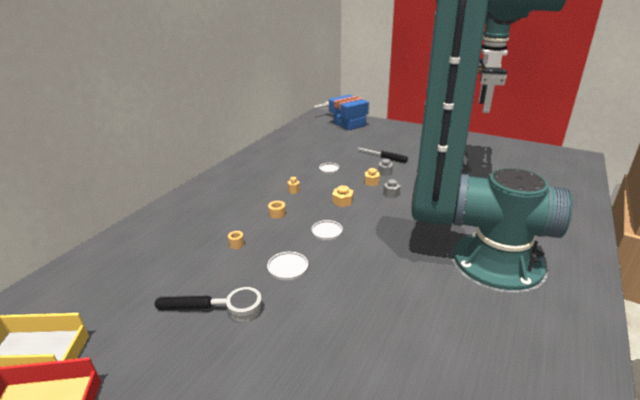

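The top view shows three brass hexagons: large (353,204), medium (410,216) and small (349,142). The round brass rings at (233,147) and (297,152) are the bushes. The grey look-alikes are at (393,247) and (444,221). The dishes are at (228,209), (292,215) and (417,154). The side view shows the same things, with plugs at (343,196), (372,177) and (293,186). I'll confirm this in an enlarged crop and measure.

```bash
cat > m.py <<'E'
from h import *
import pickle
d=pickle.load(open('s0.pkl','rb'))
def blobs(s,kind,amin=30):
    hsv=cv2.cvtColor(s['pixels'],cv2.COLOR_RGB2HSV)
    m=cv2.inRange(hsv,(12,110,90),(35,255,255)) if kind=='brass' else cv2.inRange(hsv,(0,0,195),(180,50,255))
    cs,_=cv2.findContours(m,cv2.RETR_EXTERNAL,cv2.CHAIN_APPROX_NONE)
    return [(cv2.contourArea(c),c.reshape(-1,2)) for c in cs if amin<cv2.contourArea(c)<40000]
def cen(c): 
    m=cv2.moments(c.reshape(-1,1,2)); return np.array([m['m10'],m['m01']])/m['m00']
E
python3 - <<'E'
from m import *
for n in ['top','side']:
    for k in ['brass','white']:
        for a,c in blobs(d[n],k):
            p=cen(c); z=.03 if k=='brass' else .01
            x=plane(d[n],[p],z)[0]
            if 0.2<x[0]<.8 and -.4<x[1]<.35:
                print(n,k,a,p.round(1),x.round(4),cv2.boundingRect(c.reshape(-1,1,2)))
a=cv2.resize(d['top']['pixels'][120:265,335:465],None,fx=5,fy=4*1.25*.8,interpolation=2)
cv2.imwrite('pics/crop0.png',cv2.resize(d['top']['pixels'][125:265,200:460],None,fx=3,fy=3,interpolation=2)[:,:,::-1])
E
```

```text
top brass 32.0 [402.2 216.4] [ 0.4233 -0.215   0.03  ] (399, 206, 12, 20)
top brass 150.5 [233.7 148.3] [0.6015 0.2324 0.03  ] (226, 140, 16, 16)
top brass 45.0 [349.3 144. ] [ 0.6152 -0.0751  0.03  ] (342, 137, 14, 13)
top white 217.5 [393.2 247.4] [ 0.3405 -0.1949  0.01  ] (384, 238, 19, 19)
top white 211.0 [443.6 220.9] [ 0.4121 -0.3315  0.01  ] (435, 212, 19, 18)
top white 705.0 [291.5 214.8] [0.4261 0.0782 0.01  ] (277, 200, 30, 31)
top white 967.5 [226.9 209.1] [0.4403 0.2522 0.01  ] (209, 191, 36, 37)
top white 462.0 [417.  153.5] [ 0.5947 -0.2611  0.01  ] (405, 142, 25, 24)
side brass 198.0 [235.6 239.3] [0.5925 0.2484 0.03  ] (228, 231, 15, 18)
side brass 212.5 [276.4 209.1] [0.5809 0.0809 0.03  ] (268, 201, 17, 17)
side brass 230.5 [342.2 197.6] [ 0.4441 -0.0592  0.03  ] (333, 186, 20, 21)
side brass 117.0 [293.2 185.3] [ 0.6123 -0.0602  0.03  ] (288, 177, 11, 16)
side brass 163.0 [371.9 177.6] [ 0.4148 -0.2153  0.03  ] (365, 169, 15, 17)
side white 798.5 [287.3 264.4] [0.4381 0.2525 0.01  ] (267, 252, 41, 26)
side white 381.5 [326.6 229.1] [0.4234 0.0793 0.01  ] (312, 220, 31, 18)
side white 97.5 [328.8 167.7] [ 0.5897 -0.2556  0.01  ] (319, 164, 20, 8)
```

View pics/crop0.png

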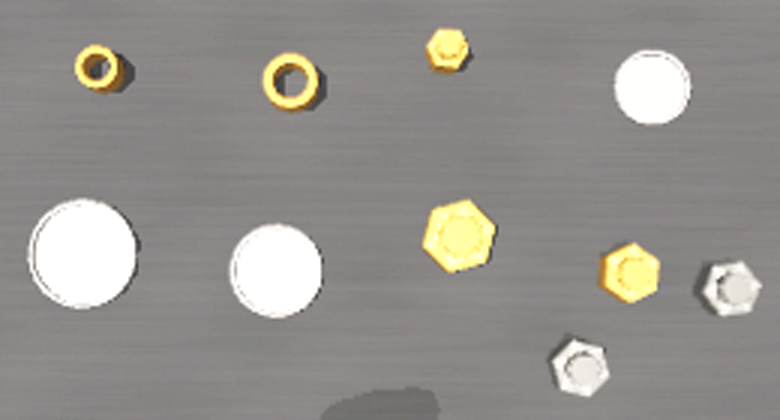

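View pics/wrist0.png

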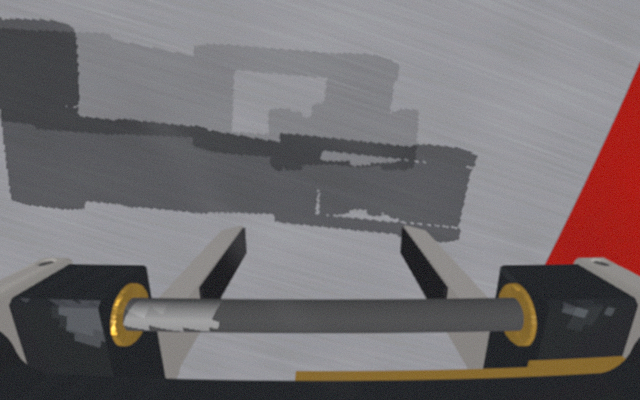

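The crop confirms the three brass hexagons with stubs, in three clearly different sizes. In the full image, large is (353,204), medium (410,216) and small (349,142). The rings have open bores, so they are bushes. The two grey hexes at (393,247) and (444,221) are look-alikes to leave alone. The first wrist view shows only bench and fingers. I'll move the wrist camera over the plugs.

Call:
carry_out --motion "0 0 0 0 0 0.069 1; 0 0 0 0 0 0.069 1; .126 -.194 -.028 0 0 0 1; .126 -.194 -.028 0 0 0 1; .126 -.194 -.028 0 0 0 1; .126 -.194 -.028 0 0 0 1; .126 -.194 -.028 0 0 0 1; .126 -.194 -.028 0 0 0 1; .126 -.194 -.028 0 0 0 1; .126 -.194 -.028 0 0 0 1; .126 -.194 -.028 0 0 0 1; .126 -.194 -.028 0 0 0 1"

```text
time: 1.65
tool_pos: [0.4095, -0.137, 0.2614]
ee_rot: [3.142, 0.0, 0.002]
wrist_force: [0.0, -0.8, 0.3]
width: 0.0941
finger_force: 0.0
```

Call:
carry_out --motion "0 0 0 0 0 0 1; 0 0 0 0 0 0 1"

```text
time: 1.9
tool_pos: [0.4086, -0.1387, 0.2611]
ee_rot: [3.141, 0.001, 0.002]
wrist_force: [-0.5, 0.2, 0.0]
width: 0.0939
finger_force: 0.0
```

```bash
python3 - <<'E'
from h import *
import pickle
s=snap('wrist'); save(s,'w1.png'); pickle.dump(s,open('w1.pkl','wb')); o=readout.get_obs(); print(o['tool_pos'],o['ee_rot'],s['fx'],-s['R'].T@s['t'])
E
```

```text
[ 0.40844898 -0.13913759  0.2610425 ] [3.14134337e+00 1.01515269e-03 7.43434921e-04] 316.37277950374863 [ 0.48071662 -0.13796842  0.43928632]
```

View pics/w1.png

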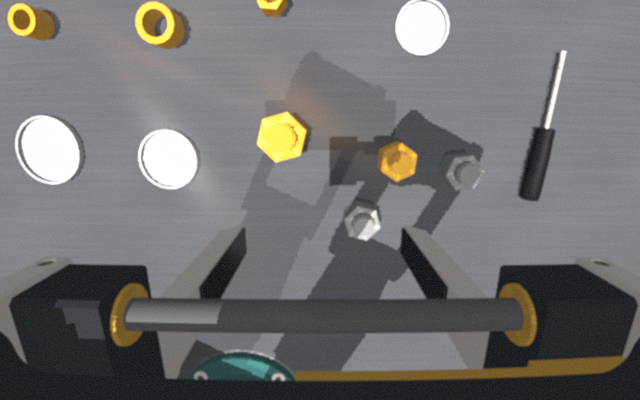

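This wrist view shows large at (282,137), medium at (398,161) and greys at (363,222) and (464,173). The small plug is cut off at (271,5). The dishes are at (49,150), (168,158) and (422,26). Next come hexagon angles, centres and heights.

```bash
cat >> m.py <<'E'
def bmask(s): return cv2.inRange(cv2.cvtColor(s['pixels'],cv2.COLOR_RGB2HSV),(10,70,90),(38,255,255))
def hexes(s,X0,z=.032,r=.05):
    """brass blob near X0 -> hull, on plane z"""
    cs,_=cv2.findContours(bmask(s),cv2.RETR_EXTERNAL,cv2.CHAIN_APPROX_NONE)
    u=proj(s,[X0])[0]
    c=min((c for c in cs if cv2.contourArea(c)>40),key=lambda c:np.linalg.norm(cen(c.reshape(-1,2))-u))
    return cv2.convexHull(c).reshape(-1,2)
def hexang(P):
    """best 60deg-periodic flat normal angle, by edge lengths of the hull"""
    e=np.roll(P,-1,0)-P; L=np.hypot(*e.T); th=np.arctan2(e[:,1],e[:,0])
    return np.degrees(np.angle((L**2*np.exp(6j*th)).sum())/6+np.pi/2)%60
def tri(views,uvs):
    A=np.zeros((3,3));b=np.zeros(3)
    for s,u in zip(views,uvs):
        c,dd=ray(s,[u]); q=dd[0]/np.linalg.norm(dd[0]); M=np.eye(3)-np.outer(q,q); A+=M;b+=M@c
    return np.linalg.solve(A,b)
E
python3 - <<'E'
from m import *
w=pickle.load(open('w1.pkl','rb'))
for n,X in dict(L=[.442,-.075,.03],M=[.418,-.215,.03]).items():
    us=[];vs=[w,d['top'],d['side']]
    for s in vs:
        h=hexes(s,X); u=cen(h); P=plane(s,h,.032)[:,:2]
        rc=cv2.minAreaRect(P.astype(np.float32)*1000)
        ap=cv2.approxPolyDP(h.reshape(-1,1,2),2,True).reshape(-1,2)
        print(n,u.round(1),plane(s,[u],.032)[0].round(4),'size',np.round(rc[1],1),'ang',hexang(P).round(1),ap.tolist())
        us.append(u)
    print(' tri',tri(vs,us).round(4),tri(vs[:2],us[:2]).round(4))
hs=[]
for X in ([.4395,.2523,.01],[.4255,.0788,.01],[.592,-.258,.01]):
    us=[]
    for s in (w,d['top'],d['side']):
        u0=proj(s,[X])[0]; cs=[(c) for a,c in blobs(s,'white')]
        c=min(cs,key=lambda c:np.linalg.norm(cen(c)-u0)); us.append(cv2.fitEllipse(c.reshape(-1,1,2))[0])
    print('dish',[plane(s,[u],.006)[0][:2].round(4).tolist() for s,u in zip((w,d['top'],d['side']),us)],tri((w,d['top'],d['side']),us).round(4))
a=cv2.resize(w['pixels'][100:210,240:440],None,fx=4,fy=4,interpolation=2); cv2.imwrite('pics/crop1.png',a[:,:,::-1])
E
```

```text
L [282.3 135.9] [ 0.4591 -0.0872  0.032 ] size [60.9 66.3] ang 14.3 [[288, 111], [296, 114], [309, 130], [300, 155], [275, 162], [256, 143], [261, 120]]
L [352.4 203.2] [ 0.4572 -0.0832  0.032 ] size [58.8 64.6] ang 15.7 [[356, 191], [364, 199], [362, 211], [348, 215], [341, 208], [344, 194]]
L [342.4 195.8] [ 0.4469 -0.0659  0.032 ] size [ 62.4 125.1] ang 20.7 [[353, 190], [351, 204], [339, 206], [333, 203], [332, 192], [338, 186], [346, 185]]
 tri [ 0.4575 -0.0853  0.0192] [ 0.4581 -0.0849  0.0137]
M [396.9 160.9] [ 0.4278 -0.2345  0.032 ] size [56.8 46.7] ang 25.9 [[398, 141], [416, 152], [415, 172], [396, 182], [380, 171], [377, 161], [381, 147]]
M [409.2 215.7] [ 0.4252 -0.2328  0.032 ] size [52.9 50.1] ang 25.3 [[412, 206], [419, 212], [417, 222], [407, 225], [399, 220], [400, 211]]
M [371.6 176.7] [ 0.4167 -0.2169  0.032 ] size [ 48.1 120.9] ang 22.6 [[375, 168], [379, 172], [378, 184], [365, 184], [365, 171]]
 tri [ 0.4254 -0.2367  0.0207] [ 0.4254 -0.2383  0.0127]
dish [[0.4415, 0.2517], [0.4404, 0.2532], [0.4408, 0.2485]] [0.4405 0.2513 0.0076]
dish [[0.4272, 0.0772], [0.4262, 0.0785], [0.4264, 0.0739]] [0.4262 0.0771 0.0076]
dish [[0.5955, -0.2636], [0.5954, -0.2622], [0.5936, -0.2629]] [ 0.595  -0.2632  0.0057]
```

View pics/crop1.png

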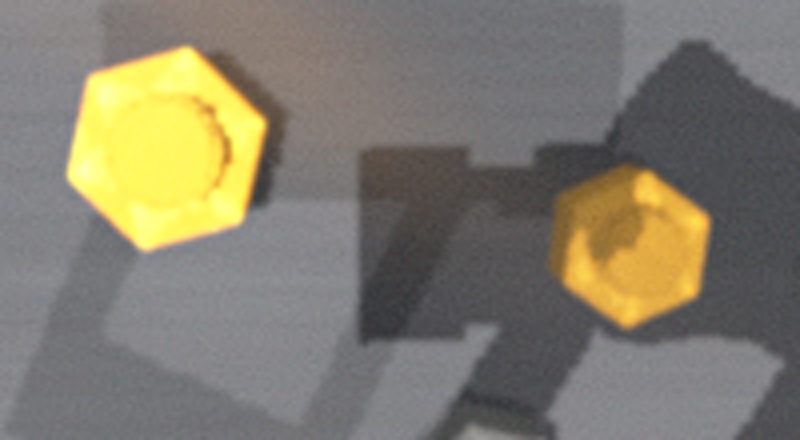

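The crop shows the large top face with corners near (187,46) and (266,125), and so on round it. The medium top face is shaded by the arm, with its side face visible on the left.

```bash
cat >> m.py <<'E'
def cornerfit(P):
    c=P.mean(0); q=(P-c)@[1,1j]; a=np.angle((q**6).sum())/6   # corner dir
    return c, 2*abs(q), np.degrees(a+np.pi/6)%60
E
python3 - <<'E'
from m import *
w=pickle.load(open('w1.pkl','rb'))
L=np.array([[187,46],[266,125],[245,220],[148,251],[68,177],[88,74]])/4+[240-.4,100-.4]
for z in (.027,.032,.037):
    c,r,a=cornerfit(plane(w,L,z)[:,:2]); print('L',z,c.round(4),(1e3*r).round(1),a.round(1))
T=np.array([[356,191],[364,199],[362,211],[348,215],[341,208],[344,194]])
# stereo height of the head top: match corners
H=[tri((w,d['top']),(a,b)) for a,b in zip(L,T)]; print(np.mean(H,0).round(4),np.std(H,0).round(4))
M=np.array([[628,165],[710,212],[698,297],[629,328]])/4+[240-.4,100-.4]
p=plane(w,M,.032)[:,:2]; print(p.round(4)); e=np.diff(p,axis=0); print(np.hypot(*e.T),np.degrees(np.arctan2(e[:,1],e[:,0]))%60)
# centre by opposite corners 0,3
print('M',((p[0]+p[3])/2).round(4),np.linalg.norm(p[0]-p[3]))
print('grey',plane(w,[[363,222],[464,173]],.046).round(3))
for n in('L','M'): pass
# stub centre, z .046
print(plane(w,[[240+165/4,100+150/4],[240+648/4,100+252/4]],.046).round(4))
E
```

```text
L 0.027 [ 0.4575 -0.0853] [66.2 65.6 66.9 66.8 66.8 68.1] 16.3
L 0.032 [ 0.4577 -0.0859] [65.4 64.8 66.1 66.  66.  67.3] 16.3
L 0.037 [ 0.458  -0.0866] [64.6 64.1 65.3 65.2 65.2 66.5] 16.3
[ 0.4576 -0.0845  0.0244] [0.0237 0.0235 0.0065]
[[ 0.4534 -0.2326]
 [ 0.4386 -0.26  ]
 [ 0.4109 -0.2581]
 [ 0.4005 -0.236 ]]
[0.03114359 0.02779395 0.02443519] [ 1.67489971 55.99720377 55.19624259]
M [ 0.427  -0.2343] 0.05301237545617634
grey [[ 0.349 -0.191  0.046]
 [ 0.415 -0.318  0.046]]
[[ 0.458  -0.0876  0.046 ]
 [ 0.427  -0.2377  0.046 ]]
```

Call:
carry_out --motion ".061 -.065 .12 0 0 0 1; .061 -.065 .12 0 0 0 1; .061 -.065 .12 0 0 0 1; .061 -.065 .12 0 0 0 1; 0 0 0 0 0 .058 1; 0 0 0 0 0 .058 1; 0 0 .15 0 0 0 1; 0 0 .15 0 0 0 1; 0 0 .15 0 0 0 1; 0 0 0 0 0 0 1; 0 0 0 0 0 0 1"

```text
time: 3.32
tool_pos: [0.4581, -0.0874, 0.0765]
ee_rot: [3.141, -0.001, -0.243]
wrist_force: [0.4, -0.1, -0.2]
width: 0.0937
finger_force: 0.0
```

```bash
cat >> m.py <<'E'
def togo(X,yaw=None):
    o=readout.get_obs(); p=o['tool_pos']; y=o['ee_rot'][2]; dX=np.array(X)-p
    c,s_=np.cos(y),np.sin(y)
    print('at',p.round(4),np.degrees(y).round(1),'w',round(o['width'],4),'| tool shares',(np.array([c*dX[0]+s_*dX[1],s_*dX[0]-c*dX[1],-dX[2]])/.2).round(3), None if yaw is None else (-(yaw-np.degrees(y))/120).round(3))
E
python3 - <<'E'
from m import *
s=snap('wrist'); save(s,'w2.png'); pickle.dump(s,open('w2.pkl','wb'))
togo([.4577,-.0862,.010],-14)
h=hexes(s,[.4577,-.0862,.03]); P=plane(s,h,.032)[:,:2]; print(hexang(P),P.mean(0),cen(h))
E
```

```text
at [ 0.4586 -0.0874  0.0771] -13.9 w 0.094 | tool shares [-0.006 -0.005  0.335] 0.001
15.644836608738913 [ 0.46495961 -0.08461966] [320.56628033 215.60843764]
```

View pics/w2.png

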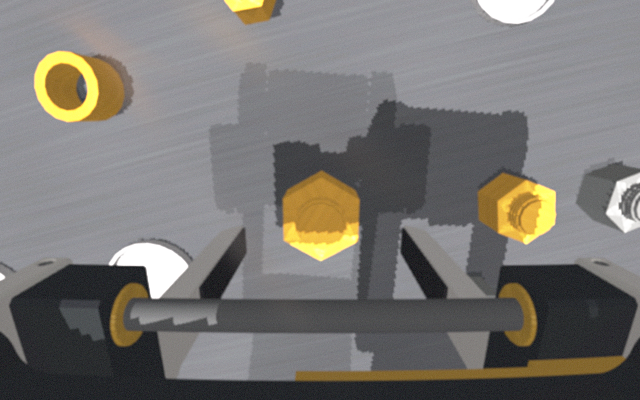

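The large plug's flats at (283..359, 216) sit square and centred between the fingertips at (240,232) and (402,232). I'll descend and grip.

Call:
carry_out --motion "-.003 -.003 .112 0 0 0 1; -.003 -.002 .112 0 0 0 1; 0 0 .112 0 0 0 1; 0 0 0 0 0 0 1; 0 0 0 0 0 0 .5; 0 0 0 0 0 0 .5; 0 0 0 0 0 0 .5; 0 0 0 0 0 0 .5; 0 0 0 0 0 0 .5; 0 0 0 0 0 0 .5"

```text
time: 4.62
tool_pos: [0.457, -0.0853, 0.0086]
ee_rot: [3.141, -0.001, -0.241]
wrist_force: [-0.2, -0.1, 2.7]
width: 0.0558
finger_force: 30.0
```

```bash
python3 - <<'E'
from m import *
togo([.4577,-.0862,.010],-14)
# stereo w1/w2 for medium: stub tops by hand-read rings and hull corners
w1=pickle.load(open('w1.pkl','rb'));w2=pickle.load(open('w2.pkl','rb'))
for s in(w1,w2):
    h=hexes(s,[.427,-.236,.03]); print(cv2.approxPolyDP(h.reshape(-1,1,2),1.5,True).reshape(-1,2).tolist(),hexang(plane(s,h,.032)[:,:2]))
a=cv2.resize(w2['pixels'][160:260,465:640],None,fx=4,fy=4,interpolation=2); cv2.imwrite('pics/crop2.png',a[:,:,::-1])
E
```

```text
at [ 0.457  -0.0853  0.0086] -13.8 w 0.0558 | tool shares [ 0.005  0.004 -0.007] 0.001
[[398, 141], [416, 152], [417, 159], [415, 172], [396, 182], [380, 171], [377, 167], [378, 151], [381, 147]] 25.863831473762886
[[502, 172], [527, 179], [555, 191], [556, 214], [554, 224], [547, 231], [526, 244], [498, 233], [478, 218], [478, 190]] 24.907160718314515
```

View pics/crop2.png

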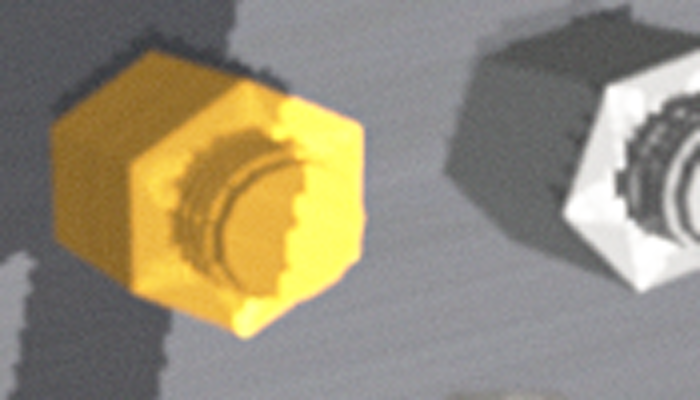

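The crop shows the medium plug's top-face corners at (250,80), (362,125), (362,260), (243,337), (132,292) and (132,165). The large plug is held at width 55.8 mm, as expected. I'll lift and carry it.

Call:
carry_out --motion "0 0 -.1 0 0 0 .5; 0 0 -.125 0 0 0 .5; 0 0 -.125 0 0 0 .5; -.061 -.201 0 0 0 0 .5; -.061 -.201 0 0 0 0 .5; -.061 -.201 0 0 0 0 .5; -.061 -.201 0 0 0 0 .5; -.061 -.201 0 0 0 0 .5; -.061 -.201 0 0 0 0 .5; -.061 -.201 0 0 0 0 .5; -.061 -.201 0 0 0 0 .5; 0 0 0 0 0 0 .5"

```text
time: 6.12
tool_pos: [0.4372, 0.2525, 0.0764]
ee_rot: [3.14, 0.003, -0.237]
wrist_force: [-0.2, -1.0, -5.3]
width: 0.0554
finger_force: 30.0
```

Call:
carry_out --motion "0 0 0 0 0 0 .5; 0 0 0 0 0 0 .5"

```text
time: 6.38
tool_pos: [0.4385, 0.2492, 0.0775]
ee_rot: [3.14, 0.001, -0.243]
wrist_force: [-0.3, 0.5, -4.6]
width: 0.0558
finger_force: 30.0
```

```bash
python3 - <<'E'
from m import *
togo([.4398,.2515,.0125],-14)
w1=pickle.load(open('w1.pkl','rb'));w2=pickle.load(open('w2.pkl','rb'))
A=np.array([[628,165],[710,212],[698,297],[629,328]])/4+[239.6,99.6]
B=np.array([[250,80],[362,125],[362,260],[243,337],[132,292],[132,165]])/4+[464.6,159.6]
H=np.array([tri((w1,w2),(a,b)) for a,b in zip(A,B)]); print(H.round(4))
print(cornerfit(plane(w2,B,.032)[:,:2]), cornerfit(plane(w2,B,.028)[:,:2]))
s=snap('wrist'); save(s,'w3.png'); pickle.dump(s,open('w3.pkl','wb'))
for a,c in blobs(s,'white',300): print(a,cv2.fitEllipse(c.reshape(-1,1,2))[0],plane(s,[cv2.fitEllipse(c.reshape(-1,1,2))[0]],.006).round(4))
E
```

```text
at [0.4385 0.2492 0.0775] -13.9 w 0.0558 | tool shares [ 0.003 -0.013  0.325] 0.001
[[ 0.4552 -0.23    0.046 ]
 [ 0.4383 -0.2594  0.0329]
 [ 0.4109 -0.2579  0.0324]
 [ 0.3994 -0.2362  0.0288]]
(array([ 0.4260732 , -0.23666162]), array([0.0506965 , 0.05155631, 0.05287668, 0.05092737, 0.05143158,
       0.05080717]), np.float64(24.69182384729107)) (array([ 0.42424992, -0.23904381]), array([0.05160623, 0.05248147, 0.05382553, 0.05184124, 0.0523545 ,
       0.05171889]), np.float64(24.691823847291083))
2053.0 (127.00983428955078, 268.836669921875) [[0.4264 0.4306 0.006 ]]
7433.5 (533.9533081054688, 171.94338989257812) [[0.4273 0.0747 0.006 ]]
```

View pics/w3.png

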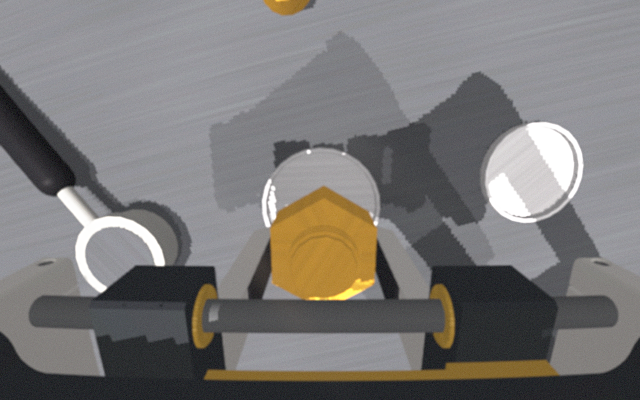

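The large dish rim spans cols 262–380 and lies straight beneath the held plug. Lowering now, slowly at the end.

Call:
carry_out --motion ".003 -.013 0 0 0 0 .5; 0 0 .09 0 0 0 .5; 0 0 .09 0 0 0 .5; 0 0 .09 0 0 0 .5; 0 0 .015 0 0 0 .5; 0 0 .015 0 0 0 .5; 0 0 .01 0 0 0 .5; 0 0 0 0 0 0 .5; 0 0 0 0 0 0 .5"

```text
time: 7.55
tool_pos: [0.4404, 0.253, 0.0168]
ee_rot: [-3.141, -0.001, -0.241]
wrist_force: [0.1, -0.1, -4.9]
width: 0.0558
finger_force: 30.0
```

Call:
carry_out --motion "0 0 .012 0 0 0 .5; 0 0 .005 0 0 0 .5; 0 0 0 0 0 0 .5; 0 0 0 0 0 0 .5"

```text
time: 8.05
tool_pos: [0.44, 0.2528, 0.0128]
ee_rot: [3.141, -0.0, -0.241]
wrist_force: [-0.6, -0.5, -5.1]
width: 0.0555
finger_force: 30.0
```

Call:
carry_out --motion "0 0 .005 0 0 0 .5; 0 0 0 0 0 0 .5; 0 0 0 0 0 0 .5"

```text
time: 8.43
tool_pos: [0.44, 0.2528, 0.0118]
ee_rot: [3.142, -0.0, -0.241]
wrist_force: [0.7, 0.4, -4.5]
width: 0.0553
finger_force: 30.0
```

Call:
carry_out --motion "0 0 .005 0 0 0 .5; 0 0 0 0 0 0 .5; 0 0 0 0 0 0 .5"

```text
time: 8.8
tool_pos: [0.4401, 0.2529, 0.0116]
ee_rot: [-3.142, -0.0, -0.241]
wrist_force: [-3.3, -1.8, 4.0]
width: 0.0557
finger_force: 30.0
```

Contact: Fz went from −4.5 to +4. Open a little, then lift.

Call:
carry_out --motion "0 0 0 0 0 0 .635; 0 0 0 0 0 0 .635; 0 0 -.02 0 0 0 .635; 0 0 -.05 0 0 0 .75; 0 0 -.1 0 0 0 .85; 0 0 -.15 0 0 0 .8; 0 0 -.15 0 0 0 .8; 0 0 0 0 0 0 .8"

```text
time: 9.8
tool_pos: [0.4422, 0.2538, 0.1084]
ee_rot: [-3.137, -0.006, -0.241]
wrist_force: [-0.2, -0.2, 0.5]
width: 0.0753
finger_force: 0.0
```

```bash
python3 - <<'E'
from m import *
s=snap('wrist'); save(s,'w4.png')
togo([.426,-.2365,.09],-5)
E
```

```text
at [0.4409 0.2532 0.1062] -13.8 w 0.0752 | tool shares [0.512 2.396 0.081] -0.073
```

View pics/w4.png

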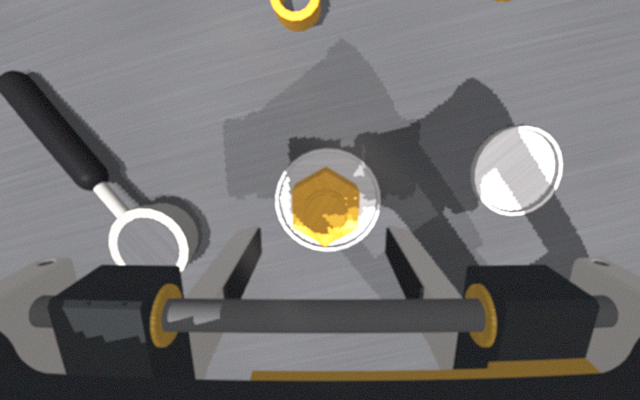

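The large plug stands in its dish at (325,205), with clear space inside the rim at (327,199). Now for the medium plug.

Call:
carry_out --motion ".051 .24 0 0 0 0 .75; .051 .24 0 0 0 0 .75; .051 .24 0 0 0 0 .75; .051 .24 0 0 0 0 .75; .051 .24 0 0 0 0 .75; .051 .24 0 0 0 0 .75; .051 .24 0 0 0 0 .75; .051 .24 0 0 0 0 .75; .051 .24 0 0 0 0 .75; .051 .24 0 0 0 0 .75; 0 0 0 0 0 -.073 .75; 0 0 0 0 0 0 .75"

```text
time: 11.35
tool_pos: [0.4233, -0.2375, 0.1029]
ee_rot: [-3.14, 0.003, -0.091]
wrist_force: [0.0, -0.6, 0.2]
width: 0.0707
finger_force: 0.0
```

Call:
carry_out --motion "0 0 0 0 0 0 .75; 0 0 0 0 0 0 .75"

```text
time: 11.6
tool_pos: [0.4244, -0.2369, 0.1046]
ee_rot: [-3.141, 0.0, -0.088]
wrist_force: [-0.4, 0.5, 0.6]
width: 0.0706
finger_force: 0.0
```

```bash
python3 - <<'E'
from m import *
s=snap('wrist'); pickle.dump(s,open('w5.pkl','wb'))
togo([.426,-.2365,.010],-5)
save(s,'w5.png')
E
```

```text
at [ 0.4245 -0.237   0.1047] -5.0 w 0.0706 | tool shares [ 0.007 -0.003  0.474] -0.0
```

View pics/w5.png

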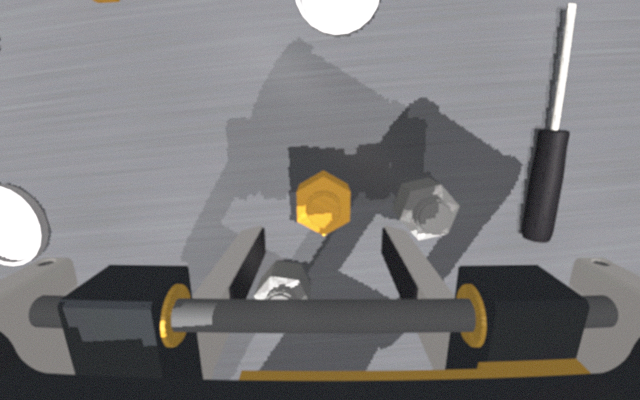

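The brass medium plug is at (323,203), centred between the fingertips at cols 265 and 383. The grey one at (428,208) stays outside the right finger. Descending.

Call:
carry_out --motion ".007 -.003 .15 0 0 0 .72; 0 0 .15 0 0 0 .72; 0 0 .15 0 0 0 .72; 0 0 .015 0 0 0 .72; 0 0 0 0 0 0 .72; 0 0 0 0 0 0 .4; 0 0 0 0 0 0 .4; 0 0 0 0 0 0 .4; 0 0 0 0 0 0 .4; 0 0 0 0 0 0 .4"

```text
time: 12.9
tool_pos: [0.4264, -0.2374, 0.0128]
ee_rot: [3.141, -0.001, -0.088]
wrist_force: [-0.3, 1.9, 4.8]
width: 0.0439
finger_force: 30.0
```

```bash
python3 - <<'E'
from m import *
togo([.4262,.0771,.08],-5)
E
```

```text
at [ 0.4264 -0.2374  0.0128] -5.1 w 0.0439 | tool shares [-0.14  -1.566 -0.336] -0.001
```

Call:
carry_out --motion "0 0 -.1 0 0 0 .4; 0 0 -.12 0 0 0 .4; 0 0 -.12 0 0 0 .4; -.017 -.196 0 0 0 0 .4; -.017 -.196 0 0 0 0 .4; -.017 -.196 0 0 0 0 .4; -.017 -.196 0 0 0 0 .4; -.017 -.196 0 0 0 0 .4; -.017 -.196 0 0 0 0 .4; -.017 -.196 0 0 0 0 .4; -.017 -.196 0 0 0 0 .4; 0 0 0 0 0 0 .4"

```text
time: 14.4
tool_pos: [0.4252, 0.0794, 0.0785]
ee_rot: [3.141, 0.003, -0.084]
wrist_force: [0.0, -0.5, -2.8]
width: 0.0435
finger_force: 30.0
```

Call:
carry_out --motion "0 0 0 0 0 0 .4; 0 0 0 0 0 0 .4"

```text
time: 14.65
tool_pos: [0.4262, 0.0766, 0.0794]
ee_rot: [3.141, 0.001, -0.09]
wrist_force: [0.3, 0.2, -2.4]
width: 0.0441
finger_force: 30.0
```

```bash
python3 - <<'E'
from m import *
s=snap('wrist'); save(s,'w6.png')
togo([.4268,.0768,.016],-5)
E
```

```text
at [0.4263 0.0766 0.0795] -5.2 w 0.0441 | tool shares [ 0.002 -0.001  0.318] -0.001
```

View pics/w6.png

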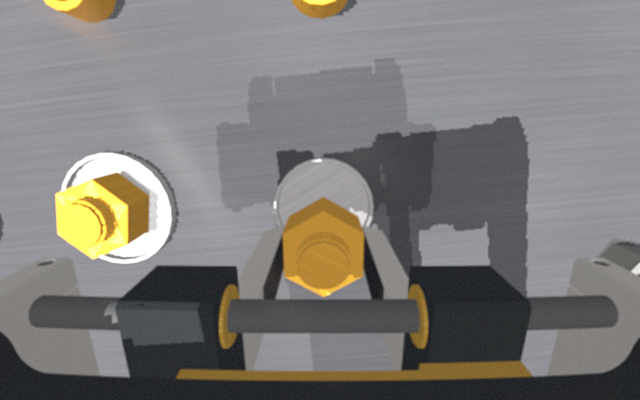

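The held medium plug is centred over its dish, whose rim spans cols 273–374. The large plug is undisturbed at (95,215). Lowering.

Call:
carry_out --motion ".002 0 .09 0 0 0 .4; 0 0 .09 0 0 0 .4; 0 0 .08 0 0 0 .4; 0 0 .02 0 0 0 .4; 0 0 .015 0 0 0 .4; 0 0 .01 0 0 0 .4; 0 0 .005 0 0 0 .4; 0 0 0 0 0 0 .4; 0 0 0 0 0 0 .4"

```text
time: 15.82
tool_pos: [0.427, 0.0776, 0.0181]
ee_rot: [3.142, -0.001, -0.088]
wrist_force: [0.8, 1.4, -3.5]
width: 0.0439
finger_force: 30.0
```

Call:
carry_out --motion "0 0 .005 0 0 0 .4; 0 0 0 0 0 0 .4; 0 0 0 0 0 0 .4"

```text
time: 16.2
tool_pos: [0.4268, 0.0776, 0.0168]
ee_rot: [3.141, 0.0, -0.088]
wrist_force: [-0.8, 0.0, -3.0]
width: 0.0434
finger_force: 30.0
```

Call:
carry_out --motion "0 0 .005 0 0 0 .4; 0 0 0 0 0 0 .4; 0 0 0 0 0 0 .4"

```text
time: 16.58
tool_pos: [0.4268, 0.0776, 0.0158]
ee_rot: [3.141, 0.0, -0.088]
wrist_force: [0.1, 0.1, -2.6]
width: 0.0438
finger_force: 30.0
```

Call:
carry_out --motion "0 0 .002 0 0 0 .4; 0 0 0 0 0 0 .4; 0 0 0 0 0 0 .4"

```text
time: 16.95
tool_pos: [0.4268, 0.0776, 0.0158]
ee_rot: [3.141, 0.0, -0.088]
wrist_force: [-1.9, 0.0, 1.6]
width: 0.0438
finger_force: 30.0
```

Contact. Release, lift, then head to where the small plug can be seen.

Call:
carry_out --motion "0 0 0 0 0 0 .55; 0 0 0 0 0 0 .55; 0 0 -.02 0 0 0 .55; 0 0 -.05 0 0 0 .6; 0 0 -.1 0 0 0 .7; 0 0 -.2 0 0 0 .6; 0 0 -.2 0 0 0 .6; 0 0 -.2 0 0 0 .6; 0 0 0 0 0 0 .6"

```text
time: 18.08
tool_pos: [0.4294, 0.0777, 0.1741]
ee_rot: [-3.14, -0.009, -0.088]
wrist_force: [0.8, 0.4, -0.8]
width: 0.0564
finger_force: 0.0
```

```bash
python3 - <<'E'
from m import *
togo([.56,-.086,.17],0)
E
```

```text
at [0.4294 0.0777 0.1741] -5.1 w 0.0564 | tool shares [0.723 0.758 0.021] -0.042
```

Call:
carry_out --motion ".12 .126 0 0 0 -.007 .6; .12 .126 0 0 0 -.007 .6; .12 .126 0 0 0 -.007 .6; .12 .126 0 0 0 -.007 .6; .12 .126 0 0 0 -.007 .6; .12 .126 0 0 0 -.007 .6; 0 0 0 0 0 0 .6; 0 0 0 0 0 0 .6; 0 0 0 0 0 0 .6"

```text
time: 19.2
tool_pos: [0.5621, -0.0799, 0.1693]
ee_rot: [-3.141, 0.0, 0.001]
wrist_force: [-0.2, 0.6, -0.8]
width: 0.0563
finger_force: 0.0
```

```bash
python3 - <<'E'
from m import *
s=snap('wrist'); pickle.dump(s,open('w7.pkl','wb')); save(s,'w7.png')
X=[.62,-.085,.03]
vs=[s,d['top'],d['side']];us=[]
for v in vs:
    h=hexes(v,X); u=cen(h); us.append(u); print(u.round(1),plane(v,[u],.03)[0].round(4),hexang(plane(v,h,.032)[:,:2]))
print(tri(vs,us)); togo([.617,-.085,.1])
u=us[0]; x,y=int(u[0])-40,int(u[1])-35; print(x,y)
c=cv2.resize(s['pixels'][max(y,0):y+70,x:x+80],None,fx=8,fy=8,interpolation=2); cv2.imwrite('pics/crop7.png',c[:,:,::-1])
E
```

```text
[318.8 129.1] [ 0.6241 -0.0756  0.03  ] 55.7371417692156
[348.4 141.8] [ 0.6211 -0.0726  0.03  ] 56.45813426685079
[293.1 184.8] [ 0.614  -0.0626  0.03  ] 34.098579911945606
[ 0.62302584 -0.07469185  0.02176473]
at [ 0.5623 -0.0799  0.1695] 0.0 w 0.0567 | tool shares [0.274 0.026 0.348] None
278 94
```

View pics/crop7.png

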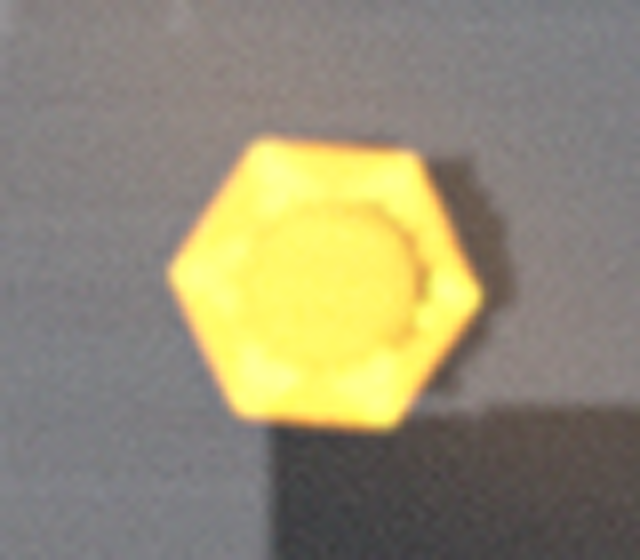

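The crop shows the small plug seen nearly from above, with corners at (260,138), (415,152), (483,297), (392,430), (240,415) and (170,270).

```bash
python3 - <<'E'
from m import *
s=pickle.load(open('w7.pkl','rb'))
C=np.array([[260,138],[415,152],[483,297],[392,430],[240,415],[170,270]])/8+[278-.45,94-.45]
c,r,a=cornerfit(plane(s,C,.032)[:,:2]); print(c.round(4),(r*1e3).round(1),a)
togo([*c,.1],a-30)
E
```

```text
[ 0.6241 -0.0752] [38.2 38.1 38.3 38.7 38.2 38.4] 55.18974127986923
at [ 0.5623 -0.0799  0.1695] 0.0 w 0.0567 | tool shares [ 0.309 -0.023  0.348] -0.21
```

Call:
carry_out --motion ".103 -.008 .11 0 0 0 .6; .103 -.008 .11 0 0 0 .6; .103 -.007 .11 0 0 0 .6; 0 0 0 0 0 -.07 .6; 0 0 0 0 0 -.07 .6; 0 0 0 0 0 -.07 .6; 0 0 0 0 0 0 .6; 0 0 0 0 0 0 .6; 0 0 0 0 0 0 .6"

```text
time: 20.38
tool_pos: [0.6246, -0.0761, 0.1036]
ee_rot: [3.141, -0.0, 0.439]
wrist_force: [0.8, -0.1, 0.4]
width: 0.0566
finger_force: 0.0
```

```bash
python3 - <<'E'
from m import *
s=snap('wrist'); save(s,'w8.png')
togo([.6241,-.0752,.012],25.2)
h=hexes(s,[.6241,-.0752,.03]); print(cen(h),plane(s,[cen(h)],.028),hexang(plane(s,h,.032)[:,:2]))
E
```

```text
at [ 0.6246 -0.0761  0.1036] 25.1 w 0.0561 | tool shares [-0.    -0.005  0.458] -0.001
[321.22827657 204.99226006] [[ 0.62598387 -0.07395326  0.028     ]] 55.71277942866354
```

View pics/w8.png

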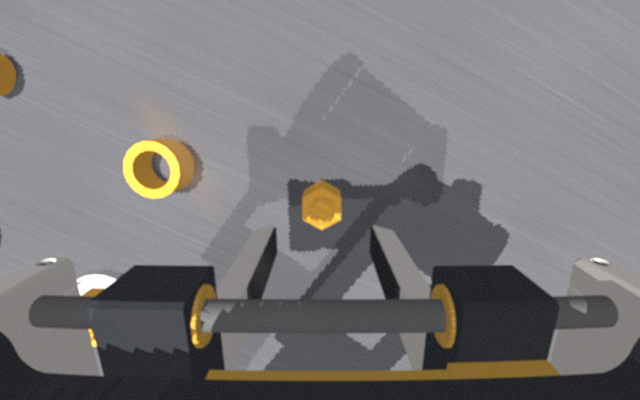

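The small plug at (322,205) sits square between the fingertips at cols 276 and 371. Descend and grip.

Call:
carry_out --motion "0 -.005 .15 0 0 0 .6; 0 0 .15 0 0 0 .6; 0 0 .13 0 0 0 .6; 0 0 .025 0 0 0 .6; 0 0 0 0 0 0 .6; 0 0 0 0 0 0 .25; 0 0 0 0 0 0 .25; 0 0 0 0 0 0 .25; 0 0 0 0 0 0 .25; 0 0 0 0 0 0 .25"

```text
time: 21.68
tool_pos: [0.6247, -0.0752, 0.0135]
ee_rot: [3.141, -0.001, 0.44]
wrist_force: [-0.7, 1.3, 4.3]
width: 0.0315
finger_force: 30.0
```

```bash
python3 - <<'E'
from m import *
togo([.595,-.263,.08],25)
E
```

```text
at [ 0.6247 -0.0752  0.0135] 25.2 w 0.0315 | tool shares [-0.534  0.787 -0.333] 0.002
```

Call:
carry_out --motion "0 0 -.1 0 0 0 .25; 0 0 -.12 0 0 0 .25; 0 0 -.12 0 0 0 .25; -.089 .131 0 0 0 0 .25; -.089 .131 0 0 0 0 .25; -.089 .131 0 0 0 0 .25; -.089 .131 0 0 0 0 .25; -.089 .131 0 0 0 0 .25; -.089 .131 0 0 0 0 .25; 0 0 0 0 0 0 .25; 0 0 0 0 0 0 .25; 0 0 0 0 0 0 .25"

```text
time: 23.18
tool_pos: [0.5946, -0.2619, 0.0806]
ee_rot: [-3.141, -0.0, 0.441]
wrist_force: [-0.2, 0.2, -1.1]
width: 0.0316
finger_force: 30.0
```

```bash
python3 - <<'E'
from m import *
s=snap('wrist'); save(s,'w9.png')
togo([.595,-.263,.0165],25)
E
```

```text
at [ 0.5947 -0.2619  0.0806] 25.3 w 0.0317 | tool shares [-0.001  0.006  0.321] 0.002
```

View pics/w9.png

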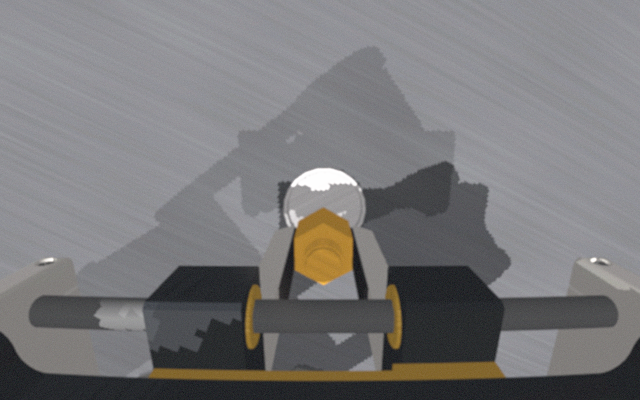

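The small plug is centred over its dish (cols 284–366). By my count that was the 15th picture, one over the limit of 14. I'll view no more and check by numbers from here.

Call:
carry_out --motion "0 .005 .09 0 0 0 .25; 0 0 .09 0 0 0 .25; 0 0 .08 0 0 0 .25; 0 0 .02 0 0 0 .25; 0 0 .015 0 0 0 .25; 0 0 .01 0 0 0 .25; 0 0 .005 0 0 0 .25; 0 0 0 0 0 0 .25; 0 0 0 0 0 0 .25"

```text
time: 24.35
tool_pos: [0.595, -0.264, 0.0188]
ee_rot: [3.141, -0.0, 0.439]
wrist_force: [-0.6, -0.5, -1.7]
width: 0.0317
finger_force: 30.0
```

Call:
carry_out --motion "0 0 .004 0 0 0 .25; 0 0 0 0 0 0 .25; 0 0 0 0 0 0 .25"

```text
time: 24.72
tool_pos: [0.5948, -0.2639, 0.0177]
ee_rot: [3.142, 0.0, 0.44]
wrist_force: [-0.3, 0.4, -1.2]
width: 0.0318
finger_force: 30.0
```

Call:
carry_out --motion "0 0 .004 0 0 0 .25; 0 0 0 0 0 0 .25; 0 0 0 0 0 0 .25"

```text
time: 25.1
tool_pos: [0.5948, -0.2639, 0.0169]
ee_rot: [3.142, 0.0, 0.439]
wrist_force: [0.0, 0.3, -0.8]
width: 0.0319
finger_force: 30.0
```

Call:
carry_out --motion "0 0 .003 0 0 0 .25; 0 0 0 0 0 0 .25; 0 0 0 0 0 0 .25"

```text
time: 25.48
tool_pos: [0.5949, -0.2639, 0.0165]
ee_rot: [3.141, -0.0, 0.44]
wrist_force: [-0.5, -0.5, -0.3]
width: 0.0316
finger_force: 30.0
```

Call:
carry_out --motion "0 0 .003 0 0 0 .25; 0 0 0 0 0 0 .25; 0 0 0 0 0 0 .25"

```text
time: 25.85
tool_pos: [0.5949, -0.264, 0.0165]
ee_rot: [3.141, -0.0, 0.44]
wrist_force: [-2.5, 1.3, 4.5]
width: 0.0317
finger_force: 30.0
```

Contact. Release, lift, and back the arm off towards its start so that the top camera has a clear view.

Call:
carry_out --motion "0 0 0 0 0 0 .42; 0 0 0 0 0 0 .42; 0 0 -.02 0 0 0 .42; 0 0 -.05 0 0 0 .5; 0 0 -.15 0 0 0 .6; 0 0 -.2 0 0 0 .6; 0 0 -.2 0 0 0 .6; 0 0 -.2 0 0 0 .6; -.2 .05 0 0 0 0 .6; -.2 .1 0 0 0 0 .6; -.2 .1 0 0 0 0 .6; -.2 .1 0 0 0 0 .6"

```text
time: 27.35
tool_pos: [0.4791, -0.3964, 0.1808]
ee_rot: [3.14, -0.001, 0.44]
wrist_force: [0.3, -0.6, 0.2]
width: 0.0563
finger_force: 0.0
```

Call:
carry_out --motion "-.2 .1 0 0 0 0 .6; -.2 .1 0 0 0 0 .6; -.2 .1 0 0 0 0 .6; -.1 .2 0 0 0 0 .6; 0 0 0 0 0 0 .6; 0 0 0 0 0 0 .6"

```text
time: 28.1
tool_pos: [0.3959, -0.545, 0.1801]
ee_rot: [-3.142, -0.0, 0.44]
wrist_force: [-0.1, -0.1, -0.6]
width: 0.0566
finger_force: 0.0
```

```bash
python3 - <<'E'
from m import *
print(readout.get_obs()['tool_pos'])
v={n:snap(n) for n in('top','side')}
for n,D,X in(('L',[.4405,.2515],0),('M',[.4268,.077],0),('S',[.595,-.263],0)):
    X=[*D,.03]; us=[]
    for k in v:
        h=hexes(v[k],X);us.append(cen(h)); print(n,k,plane(v[k],[us[-1]],.03)[0].round(4),cv2.boundingRect(h))
    print('  tri',tri(list(v.values()),us).round(4))
# unchanged elsewhere? colour-change blobs, top view
df=cv2.absdiff(v['top']['pixels'],d['top']['pixels']).max(2); m=(df>60).astype(np.uint8)
q,_,st,ce=cv2.connectedComponentsWithStats(m)
for i in range(1,q):
    if st[i,4]>25: print(st[i],ce[i].round())
E
```

```text
[ 0.39588797 -0.54497363  0.18007321]
L top [0.4404 0.2506 0.03  ] (214, 198, 25, 23)
L side [0.4345 0.2605 0.03  ] (273, 246, 27, 29)
  tri [0.4404 0.2525 0.0222]
M top [0.4265 0.0764 0.03  ] (283, 207, 17, 17)
M side [0.4207 0.0848 0.03  ] (318, 213, 18, 23)
  tri [0.426  0.0765 0.0236]
S top [ 0.5923 -0.2598  0.03  ] (411, 147, 15, 13)
S side [ 0.5886 -0.2555  0.03  ] (324, 155, 11, 16)
  tri [ 0.5922 -0.261   0.027 ]
[342 135  15  14 169] [349. 142.]
[411 147  16  14 164] [419. 153.]
[341 192  25  24 424] [353. 203.]
[  451   196   189   204 11078] [588. 286.]
[213 198  26  23 379] [226. 209.]
[283 206  18  18 207] [292. 214.]
[400 206  20  20 293] [409. 216.]
[531 243  31  24 192] [547. 254.]
[ 337  259   80   30 1153] [384. 276.]
[436 271  15   9  47] [443. 276.]
[466 275  38  30 426] [483. 287.]
[ 354  285  222  115 7935] [471. 344.]
[ 250  307   68   93 1763] [274. 360.]
[562 316  23  16 133] [575. 325.]
[346 324  22  39 551] [358. 342.]
[528 325  29   6  77] [540. 327.]
[370 355  23  16 240] [380. 364.]
[ 301  363   70   37 1366] [341. 387.]
```

All three plugs are centred in their dishes. Apart from the moved plugs, the top view changed only where the arm and its shadow are. Handing in.

```bash
python3 -c "
from bench import robot; print(robot.close_job())"
```

```text
the job is handed in; nothing more can be done
None
```

The job is handed in: all three brass plugs are in their matching dishes, set down gently and centred at about 28 s of the 77 s allowed, with no sign that anything else moved (the arm hid the screwdriver in the last check); I viewed 15 pictures, one over the limit of 14.

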